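# Sweep the counted mini soaps into the counting tray's trough and shut its cover

### The job

Three green mini soaps have been counted out on the counting tray; the white one is not part of the order. With closed fingers sweep all three green soaps across the deck and over its edge into the trough, leaving the white one on the deck, then press the trough's hinged cover down until it is fully shut over them. Only push, lift nothing, and do not disturb the stamp, the cream soap bar and the weight beside the tray.

Things in the scene. Friction and masses are not known exactly. Their poses are not given: they have to be found in the camera images.
- tray: Wooden counting tray, fixed. Origin: counter height, mid-width; z up, y is the sweep direction, from the near rail over the grey deck to the trough. Deck: x -75 to 75, y -80 to 34, top z = 40 mm. Beyond y = 34 mm it drops into the trough, 48 mm wide (to y = 82 mm), 150 mm long, floor z = 4 mm. Side rails 8 mm thick, top z = 48 mm; near rail (y -88 to -80 mm) top z = 44 mm.
- deck_edge (a point): Middle of the deck's far edge, on its top: x = 0, y = 34, z = 40 mm of the tray. Here soaps drop 36 mm into the trough, deep enough to hold them below the cover however they come to lie.
- cover (a joint): Angle of the trough's dark wooden cover, rad: 0 = fully shut (level, resting across trough and deck edge), larger = open; starts half open at 0.9 to 1.15, its free edge leaning towards the deck above the trough. Hinge line: along the tray's x at y = 82, z = 42 mm of the tray. A friction hinge holds it where it is left; moving it takes 1 to 2 N at its free edge.
- cover_edge (a point): Middle of the cover's free edge, on its upper face; it moves with the cover, 52 mm from the hinge line. The cover is 147 mm long (x) and 4 mm thick, with a 2.5 mm raised strip along the free edge; when shut its top is at z = 44 mm, the strip's at 47 mm. Push it over towards the deck and down.
- green_1_center (a point): Centre of a green mini soap, 26 x 26 x 20 mm (x, y, z), 16 g, loose, lying flat on the deck, its sides roughly along the tray's. The three green soaps and the white one lie side by side across the deck in any order, 34 mm apart in x, each alone on its way to the trough.
- green_2_center (a point): Centre of the second green mini soap, same size.
- green_3_center (a point): Centre of the third green mini soap, same size.
- white_center (a point): Centre of the white mini soap, same size, among the green ones. It must stay on the deck; a slight nudge does no harm.
- stamp: Wooden soap stamp with a turned knob, 36 x 50 x 74 mm, loose, standing beside the tray; origin in the middle of its underside. Bystander.
- bar: Cream bar of soap, 59 x 90 x 46 mm, loose; origin in the middle of its underside. Bystander.
- weight: Dark iron scale weight with a knob, 54 mm across, 50 mm high, loose; origin in the middle of its underside. Bystander.
Things that resemble listed ones, but are neither listed nor needed, are in the scene too. What is shaped like the part that bears green_2_center but purple is not meant.

How it is judged:
On the way, in this order (a step that is already met when the one before it is completed fails the run):
1. the three green soaps lie in the trough, the cover still open, the white soap on the deck (y of green_1_center in the frame of tray between 0.036 and 0.082 m and x of green_1_center in the frame of tray between -0.075 and 0.075 m and z of each of green_1_center, green_2_center, green_3_center in the frame of tray below 0.032 m and y of green_2_center in the frame of tray between 0.036 and 0.082 m and x of green_2_center in the frame of tray between -0.075 and 0.075 m and y of green_3_center in the frame of tray between 0.036 and 0.082 m and x of green_3_center in the frame of tray between -0.075 and 0.075 m and value of joint cover above 0.4 rad and y of white_center in the frame of tray between -0.08 and 0.034 m and x of white_center in the frame of tray between -0.075 and 0.075 m and z of white_center in the frame of tray above 0.044 m), for 0.2 s.
2. the cover is shut over them (y of green_1_center in the frame of tray between 0.036 and 0.082 m and x of green_1_center in the frame of tray between -0.075 and 0.075 m and z of each of green_1_center, green_2_center, green_3_center in the frame of tray below 0.032 m and y of green_2_center in the frame of tray between 0.036 and 0.082 m and x of green_2_center in the frame of tray between -0.075 and 0.075 m and y of green_3_center in the frame of tray between 0.036 and 0.082 m and x of green_3_center in the frame of tray between -0.075 and 0.075 m and value of joint cover below 0.05 rad), for 0.2 s.
At the end, for the whole second after the job is handed in: All three green soaps lie at rest in the trough, the cover is shut (within 0.05 rad of level), the white soap lies on the deck, and stamp, cream bar and weight are within 20 mm of where they were (all of step 2 and y of white_center in the frame of tray between -0.08 and 0.034 m and x of white_center in the frame of tray between -0.075 and 0.075 m and z of white_center in the frame of tray above 0.044 m and linear speed of each of green_1, green_2, green_3, white below 0.02 m/s and distance of each of stamp, bar, weight from where it was at the start of the episode below 0.02 m); the robot touches nothing.
It fails at once if a mini soap was lifted off the tray (height (world z) of any of green_1_center, green_2_center, green_3_center, white_center above 0.08 m).
It fails at once if the white soap went into the trough or off the tray (y of white_center in the frame of tray above 0.036 m or height (world z) of white_center below 0.04 m).
It fails at once if the stamp, cream bar or weight was knocked over or moved by more than 20 mm (distance of any of stamp, bar, weight from where it was at the start of the episode above 0.02 m or angle between any of stamp, bar, weight's own z axis and vertical above 0.4 rad).
It also fails if it takes over 58 s, if anything falls off the work surface, if the arm or the gripper's body presses on something with over 40 N, if the wrist force passes 120 N, or if a joint passes its speed limit or range.

### The arm

A 6-joint arm with a two-finger parallel gripper is mounted at the origin on a cart in front of the work surface, level with it; the furniture and walls round the work are solid. World frame = base frame: x ahead of the robot, y to its left, z up, the work surface at z = 0. Lengths are in m, angles in rad, forces in N, time in s.
With the tool pointing down it reaches from about 0.35 to 0.85 m from the base axis. Payload 8.1 kg.
Tool frame: the origin (TCP) lies at the very end of the fingers, on their centre line; the grasp point (between the pads) lies 19 mm behind it (robot.pinch_z is the z of the grasp point in the tool frame, in m); z points along the fingers, y is the direction in which the jaws open and shut (so a half turn about z gives the same grasp; the last joint's range is limited). The gripper opens to 93 mm and grips with 3 to 60 N. Pads are 15 mm wide; open, the fingers measure 128 mm over their backs; the gripper's body (75 mm by 188 mm) begins 65 mm behind the grasp point.
Start: joints at [1.057, 0.13, 1.488, -0, 1.523, -0.085], TCP at [0.249, 0.546, 0.219] pointing down, gripper open.
Joint ranges: [-2.96, 2.96], [-0.89, 2.26], [0.02, 2.5], [-1.34, 4.48], [0, 2.73], [-2.66, 2.66]. Speed limits (rad/s): [2.39, 2.39, 2.79, 3.14, 3.14, 3.14].

### API

Orientations are given as a rotation vector (axis times angle).
In Python, from plant import robot gives the robot as it stands.
- The arm moves only by the tool drive_tool, never from a script. Its argument "steps" is a list of rows, each an object of numbers: "jaw": the opening, from 0 (shut) to 1 (fully open); "tx", "ty", "tz": the shift along the tool's x, y, z scaled (see below); "turn": the turn about the tool's z scaled (see below). A call has 1 to 12 rows; each row is the pose to reach, as a shift and turn from the pose commanded when the call began, along the tool's axes at that moment, turning the shorter way round; what a row does not reach only later rows make up. The controller multiplies each number of a shift by 0.3 m and each number of a turn by 180 degrees. A row lasts 1/10 s, in which the tool goes at most 50 mm and 8.59 degrees, less where a joint would pass 70% of its speed; a pose out of reach is approached as far as the arm can. A call with a number of a shift or a turn outside -1 to 1 is refused whole. A call with a gripper value outside its range is refused whole. The fingers move at their own pace and stop on an object; "force" is the grip in N (left out, the last holds). Time passes only in rows, so rows that repeat a pose let the fingers close. It gives the time, the measured TCP pose, the force and the opening at its end, in the units of the state.
- robot.read_state(): the state, without advancing time (a new reading comes with each control period).
- robot.read_camera(name): name is "side" or "top" or "wrist"; returns (picture, depth): 420x560x3 uint8, blue, green, red; 420x560 float32, m along the optical axis (not along the pixel's ray), 0 where there is no reading.
- robot.get_calibration(name): a dict with "fx", "fy", "cx", "cy" (pixels), "eye" and "attitude" of the camera in the world. Camera axes: x right, y down, z forward; pixel columns grow to the right and rows downward; lengths in m; the calibration is good to about 2 mm. A picture is of the moment at which its call begins: read the wrist's pose just before it. get_calibration takes no time and is no camera call; for the wrist camera it gives the pose at the moment of the call.
- robot.close_job(): hands the job in, once; it reports no verdict.
The state is a dict: "t": time; "q": joint angles; "dq": joint speeds; "joint_torque": joint torques, N m; "tool_pos": TCP position; "orientation": TCP orientation; "force": force on the tool from outside, world axes, zero at the start; "wrist_torque": the same for the moment, N m; "opening": finger opening in m.
Only numpy, scipy, OpenCV 4.12 (cv2) and the standard library are available. Lean on these libraries where they do the work, as an engineer would, in place of code of your own. Each camera call takes 0.05 s, during which the arm holds its last target.

## Working session

There is one attempt and no reset: what is moved stays moved. The work goes in short steps, Python scripts to look and compute and a tool call to move; the robot and the scene stay as the last step left them, time stands still between calls to the robot, and variables do not carry over. Pictures are saved under pics/ and viewed, and the job is handed in when it is done.

Besides the shell and the picture viewer there is one more tool, called after "Emit:" by a JSON object that holds its "api" and its "payload", one argument or row to a line. drive_tool: Moves the arm, as the interface text tells. Its arguments: {"type":"object","properties":{"steps":{"type":"array"},"force":{"type":"number"}},"required":["steps"]}

```bash
mkdir -p pics; ls; cat > h.py <<'E'
import numpy as np,cv2
from plant import robot
from scipy.spatial.transform import Rotation as R
def cap(n,tag):
    c=robot.get_calibration(n); p,d=robot.read_camera(n); cv2.imwrite(f'pics/{tag}.png',p); np.savez(f'pics/{tag}.npz',p=p,d=d,**{k:np.array(v) for k,v in c.items()}); return p,d,c
def att(c):
    a=np.array(c['attitude'],float)
    return a if a.shape==(3,3) else (R.from_rotvec(a).as_matrix() if a.size==3 else R.from_quat(a).as_matrix())
def cloud(d,c):
    v,u=np.mgrid[:d.shape[0],:d.shape[1]]
    P=np.stack([(u-c['cx'])/c['fx']*d,(v-c['cy'])/c['fy']*d,d],-1)
    return P@att(c).T+np.array(c['eye'])
E
python3 - <<'E'
from h import *
print(robot.read_state())
for n in('top','side','wrist'):
    p,d,c=cap(n,n+'0'); print(n,c)
E
```

```text
pics
{'t': 0.0, 'q': array([ 1.05659190e+00,  1.31127403e-01,  1.48926776e+00, -3.81329938e-05,
        1.52304075e+00, -8.53848645e-02]), 'dq': array([-0.00091633, -0.0008893 ,  0.00071754,  0.00045222,  0.00028926,
       -0.00034121]), 'joint_torque': array([-1.41280170e-04, -5.59837174e+01, -4.91767609e+01,  7.68450857e-02,
        3.48183629e-02, -1.50522651e-04]), 'tool_pos': array([0.24917657, 0.54517421, 0.21761397]), 'orientation': array([-6.68327869e-01, -3.06916000e+00,  2.78345381e-03]), 'force': array([-0.64057289,  0.6271382 ,  0.50588056]), 'wrist_torque': array([ 0.00479495,  0.03967692, -0.02628296]), 'opening': 0.09299194433512811}
top {'fx': 519.6509036593174, 'fy': 519.6509036593174, 'cx': 276.60926314787565, 'cy': 207.43027920752695, 'eye': array([ 0.45551421, -0.06528763,  1.01183315]), 'attitude': array([-2.13864092,  2.19959774, -0.11773629])}
side {'fx': 512.2183508392621, 'fy': 512.2183508392621, 'cx': 280.9656953501598, 'cy': 209.40697604988154, 'eye': array([ 1.00933371, -0.34054915,  0.88684675]), 'attitude': array([-2.29671531, -1.24632707,  0.36910612])}
wrist {'fx': 352.11426837121564, 'fy': 352.11426837121564, 'cx': 281.03734115402494, 'cy': 213.89809371413241, 'eye': array([0.18325551, 0.57636041, 0.38389698]), 'attitude': array([2.44651687, 1.57077297, 0.20819628])}
```

View pics/top0.png

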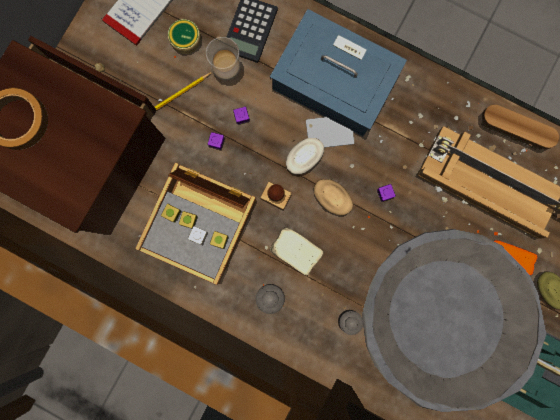

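View pics/side0.png

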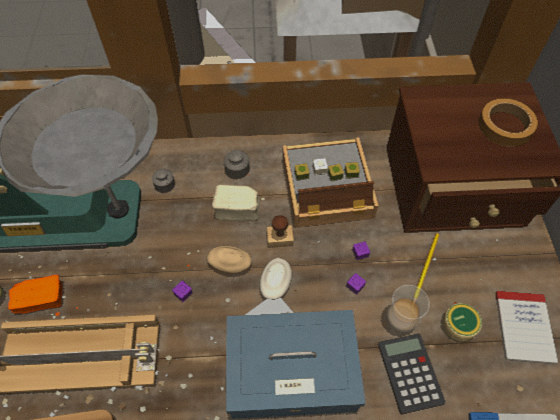

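The top picture shows the tray around (195,225). Its four soaps run from left to right green (171,214), green (188,219), white (198,236) and green (219,240). The trough and the cover are on the upper side, and a dark drawer cabinet stands close to the left. Next I'll measure these.

```bash
python3 - <<'E'
from h import *
z=np.load('pics/top0.npz'); c={k:z[k] for k in z.files}; W=cloud(z['d'],c)
for n,(u,v) in dict(g1=(171,214),g2=(188,219),w=(198,236),g3=(219,240),cornNL=(139,249),cornNR=(216,281),cornFR=(253,201),cornFL=(175,167),deck=(180,245),stamp=(276,195),bar=(298,251),weight=(270,298),cab=(100,180),cabc=(163,138),cabc2=(110,232),table=(300,320),box=(340,75)).items():
    print(n,W[v,u].round(4))
p=cv2.resize(z['p'][150:300,120:290],None,fx=4.4,fy=4,interpolation=cv2.INTER_CUBIC); cv2.imwrite('pics/top0z.png',p)
s=np.load('pics/side0.npz'); p=cv2.resize(s['p'][120:250,190:390],None,fx=4,fy=4,interpolation=cv2.INTER_CUBIC); cv2.imwrite('pics/side0z.png',p)
E
```

```text
g1 [0.5485 0.1235 0.0636]
g2 [0.539  0.0936 0.0569]
w [0.5069 0.0749 0.0613]
g3 [0.4985 0.0366 0.0615]
cornNL [0.4868 0.1874 0.0432]
cornNR [0.424  0.0451 0.0454]
cornFR [ 0.57   -0.0266  0.0487]
cornFL [0.6389 0.1188 0.0461]
deck [0.4922 0.1117 0.0404]
stamp [ 0.5773 -0.0697  0.0703]
bar [ 0.4748 -0.1078  0.043 ]
weight [ 0.3907 -0.0535  0.0529]
cab [0.5951 0.2139 0.1823]
cabc [0.7023 0.1472 0.0174]
cabc2 [0.5221 0.2515 0.0113]
table [ 3.439e-01 -1.092e-01 -2.000e-04]
box [ 0.7984 -0.1951  0.0758]
```

View pics/top0z.png

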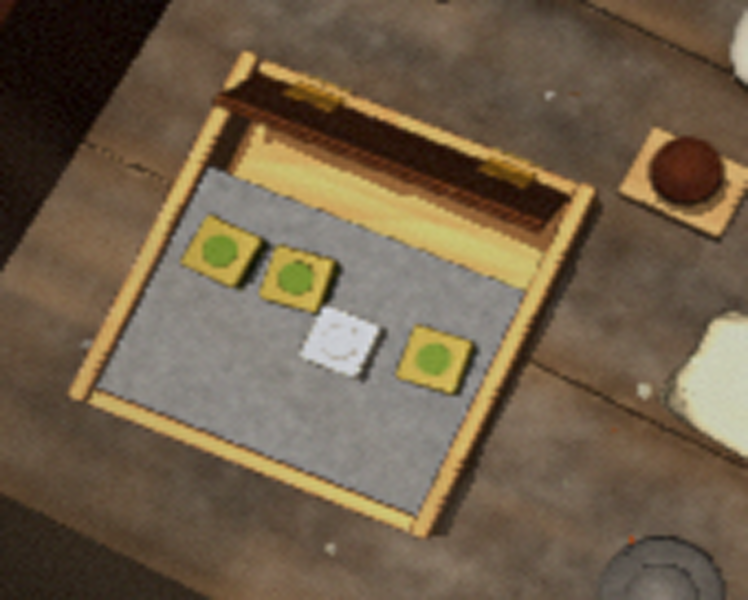

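View pics/side0z.png

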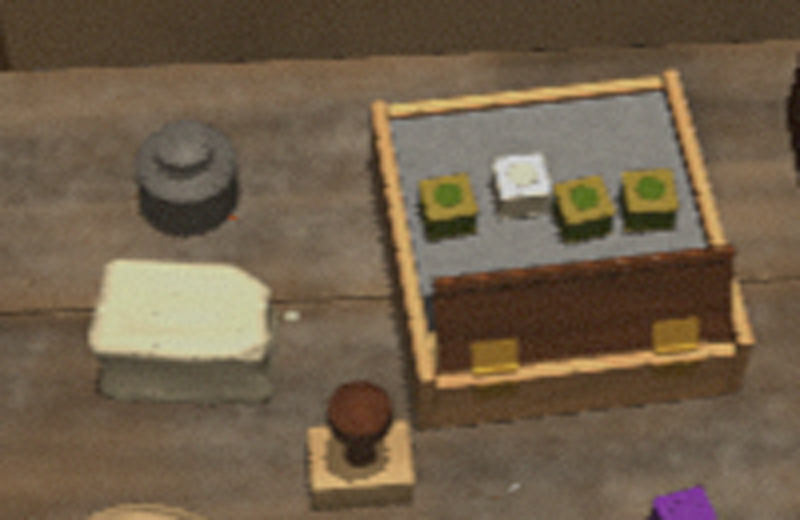

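View pics/wrist0.png

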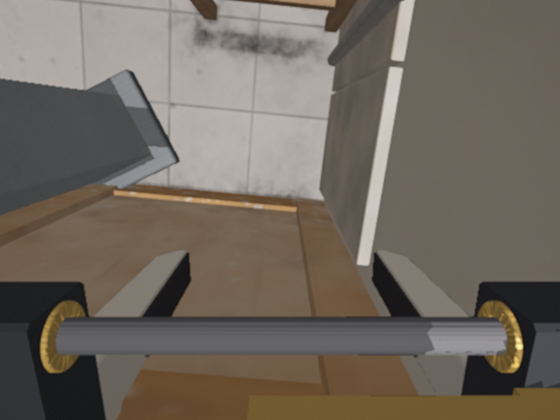

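```bash
cat > fit.py <<'E'
from h import *
from scipy.optimize import least_squares
def load(t):
    z=np.load(f'pics/{t}.npz'); return {k:z[k] for k in z.files}
T=load('top0');S=load('side0')
def zt(x,y,fx,fy,u0,v0): return ((x+.5)/fx-.5+u0,(y+.5)/fy-.5+v0)
t=lambda x,y: zt(x,y,4.4,4,120,150)
s=lambda x,y: zt(x,y,4,4,190,120)
def hit(c,uv,z):
    r=att(c)@np.array([(uv[0]-c['cx'])/c['fx'],(uv[1]-c['cy'])/c['fy'],1]); e=c['eye']; return (e+r*(z-e[2])/r[2])[:2]
F=[(T,t(215,168),-75,34,.040),(T,t(525,290),75,34,.040),(T,t(70,397),-83,-88,.048),(T,t(420,537),83,-88,.048),
(S,s(374,103),83,-88,.048),(S,s(675,72),-83,-88,.048)]
A=np.array([hit(c,uv,z) for c,uv,x,y,z in F]); B=np.array([[x,y] for c,uv,x,y,z in F])/1000
def pose(p): 
    C,Sn=np.cos(p[2]),np.sin(p[2]); return np.array([[C,-Sn],[Sn,C]]),p[:2]
def res(p): M,o=pose(p); return (A-(B@M.T+o)).ravel()
sol=least_squares(res,[.52,.08,-2],loss='soft_l1',f_scale=.003); p=sol.x; M,o=pose(p)
if __name__=='__main__':
    print(p,np.degrees(p[2])); print((res(p)*1000).reshape(-1,2).round(1))
    print('farT',[(M.T@(hit(T,t(*q),.048)-o)*1000).round(1) for q in((247,55),(595,190))])
    print('farS',[(M.T@(hit(S,s(*q),.048)-o)*1000).round(1) for q in((425,382),(752,342))])
    for n,q,r in(('g1',(221,251),(650,188)),('g2',(297,278),(583,197)),('w',(341,341),(521,172)),('g3',(434,358),(447,194))):
        a,b=hit(T,t(*q),.06),hit(S,s(*r),.06); print(n,(M.T@(a-o)*1000).round(1),(M.T@(b-o)*1000).round(1),a.round(4))
    for n,c,d,q in(('top',T,T['d'],0),('side',S,S['d'],0)):
        W=cloud(d,c); L=(W[...,:2]-o)@M*1000; Z=W[...,2]*1000
        m=(abs(L[...,0])<60)&(L[...,1]>25)&(L[...,1]<85)&(Z>52)&(Z<110)
        print(n,m.sum()); 
        yy,zz=L[...,1][m],Z[m]
        for lo in range(25,85,10):
            k=(yy>=lo)&(yy<lo+10)
            if k.sum(): print(lo,k.sum(),np.median(yy[k]).round(1),np.median(zz[k]).round(1))
        m=(abs(L[...,0])<70)&(L[...,1]>-70)&(L[...,1]<-30); print('deckz',np.median(Z[m]))
        # surroundings heights in tray frame
        print('hi obstacles')
    W=cloud(T['d'],T);Z=W[...,2]
    m=(Z>.1)&(W[...,1]>.05)&(W[...,0]<.8); L=(W[...,:2]-o)@M*1000
    print('cab x max', np.percentile(L[...,0][m],[50,95,99,100]), 'z',np.percentile(Z[m],[50,99]))
    for n,q in (('stamp',(276,195)),('bar',(298,251)),('weight',(270,298))): print(n,L[q[1],q[0]].round(0))
E
python3 fit.py
```

```text
[ 0.53325168  0.08175474 -2.01633215] -115.5273223124475
[[-3.  -2.1]
 [ 0.3  1.6]
 [-2.5 -2. ]
 [ 0.8  1.9]
 [ 2.6  1.7]
 [ 1.1 -1.1]]
farT [array([-80.1,  86. ]), array([82., 88.])]
farS [array([79.1, 90.4]), array([-83.2,  88.4])]
g1 [-48.2  -2.4] [-49.8  -2.5] [0.5519 0.1263]
g2 [-14.   -0.8] [-15.   -1.3] [0.5385 0.0947]
w [ 15.  -19.6] [ 13.4 -21.3] [0.5091 0.0767]
g3 [ 53.6 -11. ] [ 53.  -12.3] [0.5002 0.0381]
top 673
55 291 60.1 88.5
65 294 69.9 67.6
75 88 76.7 54.5
deckz 39.89145895877327
hi obstacles
side 1236
55 309 63.4 89.0
65 632 69.7 71.8
75 295 77.6 56.7
deckz 41.46951307189028
hi obstacles
cab x max [-188.55381735   86.81764486  135.05846362  161.72578933] z [0.18034361 0.20647886]
stamp [118. 105.]
bar [196.  29.]
weight [184. -70.]
```

```bash
python3 - <<'E'
from fit import *
for tag,C in(('top',T),('side',S)):
    W=cloud(C['d'],C); L=(W[...,:2]-o)@M*1000; Z=W[...,2]*1000
    m=(L[...,0]<-85)&(L[...,0]>-330)&(abs(L[...,1])<250)&(C['d']>0)
    print(tag)
    for y0 in range(-200,260,50):
        k=m&(L[...,1]>=y0)&(L[...,1]<y0+50)
        print(y0,[(z0,round(float(np.percentile(L[...,0][kk],99)))) for z0 in range(20,230,30) for kk in [k&(Z>=z0)&(Z<z0+30)] if kk.sum()>15])
    print('top z',np.median(Z[m&(Z>150)]))
E
python3 - <<'E'
import numpy as np
print([a for a in dir(__import__('plant',fromlist=['robot']).robot) if a[0]!='_'])
E
```

```text
top
-200 [(20, -87), (50, -88), (80, -87), (110, -88)]
-150 []
-100 [(20, -146), (50, -146), (80, -145), (110, -146), (140, -146), (170, -144)]
-50 [(20, -142), (50, -142), (80, -142), (110, -142), (140, -142), (170, -140), (200, -277)]
0 [(20, -138), (50, -138), (80, -138), (110, -138), (140, -138), (170, -137), (200, -262)]
50 [(20, -134), (50, -134), (80, -134), (110, -134), (140, -134), (170, -133), (200, -267)]
100 [(20, -132), (50, -132), (80, -132), (110, -132), (140, -132), (170, -130)]
150 [(80, -142), (110, -142), (140, -142), (170, -147)]
200 []
250 []
top z 181.94133840112025
side
-200 [(20, -87), (50, -86), (80, -86), (110, -89)]
-150 []
-100 [(20, -146), (50, -146), (80, -146), (110, -146), (140, -146), (170, -144)]
-50 [(20, -142), (50, -142), (80, -141), (110, -142), (140, -142), (170, -140), (200, -281)]
0 [(20, -138), (50, -138), (80, -138), (110, -138), (140, -138), (170, -136), (200, -261)]
50 [(20, -134), (50, -134), (80, -134), (110, -134), (140, -134), (170, -132), (200, -264)]
100 [(20, -132), (50, -132), (80, -132), (110, -132), (140, -132), (170, -130)]
150 [(20, -247), (50, -246), (80, -142), (110, -142), (140, -142), (170, -144)]
200 []
250 []
top z 183.53395005235163
['IKError', 'close_job', 'get_calibration', 'pinch_z', 'read_camera', 'read_state']
```

```bash
python3 - <<'E'
from fit import *
for C in(T,S):
    W=cloud(C['d'],C).reshape(-1,3); W=W[C['d'].ravel()>0]
    print('cols y from -0.2 to .6')
    for x0 in np.arange(.0,.75,.05):
        r=[]
        for y0 in np.arange(-.2,.65,.1):
            k=(W[:,0]>=x0)&(W[:,0]<x0+.05)&(W[:,1]>=y0)&(W[:,1]<y0+.1)
            r.append(f'{np.percentile(W[k,2],98)*1000:5.0f}' if k.sum()>3 else '   - ')
        print(f'{x0:.2f}',*r)
E
```

```text
cols y from -0.2 to .6
0.00    -     -     -     -     -   -936  -935  -935  -936
0.05    -     -     -     -     -   -934  -935  -935  -934
0.10  -225    -   -192  -198    -     -   -929  -937  -934
0.15    41   124    -     -     -     -     -   -935  -936
0.20   187   181   126    -     -     -     -     -   -936
0.25     4   124   126   126    -     -     -     -   -448
0.30   639   562   125   126   126    -     -     -   -403
0.35   661    52     4   125   126   126    -     -   -341
0.40   273    37    48     4   125   126   125    -   -320
0.45    47    47    61    47     3   126   124    -     - 
0.50    43    48    62    61   184   182    76    -     - 
0.55    39    77    91    62   184   185     3   -64    - 
0.60    38    24    88   183   185   195     2    -     - 
0.65    40    23    21   184   185   208    -     -     - 
0.70    76    21    21   184   185   208    -     -     - 
cols y from -0.2 to .6
0.00    -     -    170    15    -     -     -     -   -199
0.05    -    211   198    15    -     -     -     -     - 
0.10   317    -     17    15    -     -     -     -     - 
0.15   332   296   126    -     -     -     -     -     - 
0.20   334   318   127    -     -     -     -     -     - 
0.25     5   125   127   127    -     -     -     -     - 
0.30   273     5   126   127   127    -     -     -    103
0.35   277    53     5   126   127   128    -     -    109
0.40   273    48    50     6   126   127   127    -     - 
0.45    48    48    62    49     5   127   262   251    - 
0.50    46    50    64    63   186   184   301    -     - 
0.55    40    83    92    63   186   186   310   307    - 
0.60    38    25    87   184   186   186   186   256    - 
0.65    41     5    22   185   200   210   186   215    - 
0.70    78    22    22   185   192   209   186    -     -
```

```bash
python3 - <<'E'
from fit import *
for n,C in(('top',T),('side',S)):
    W=cloud(C['d'],C); k=(W[...,2]>.22)&(C['d']>0)
    nl,lab,st,cen=cv2.connectedComponentsWithStats(k.astype(np.uint8))
    for i in range(1,nl):
        if st[i,4]>60:
            P=W[lab==i]; print(n,st[i],np.percentile(P,[2,50,98],axis=0).round(2).tolist())
    v=cv2.cvtColor(cv2.normalize(np.clip(W[...,2],-.3,.8),None,0,255,cv2.NORM_MINMAX).astype(np.uint8),cv2.COLOR_GRAY2BGR)
    cv2.imwrite(f'pics/h_{n}.png',cv2.applyColorMap(v,cv2.COLORMAP_JET))
a=cv2.imread('pics/h_top.png');b=cv2.imread('pics/h_side.png');cv2.imwrite('pics/h.png',cv2.resize(np.hstack([a,b]),(800,300)))
W=cloud(S['d'],S)
for uv in [(130,30),(190,30),(150,100),(300,70),(320,30),(500,30),(450,30),(480,60),(60,30)]: print(uv,W[uv[1],uv[0]].round(2))
W=cloud(T['d'],T)
for uv in [(345,395),(330,410),(250,380),(200,340),(40,350),(10,330),(200,410)]: print(uv,W[uv[1],uv[0]].round(2))
E
```

```text
top [  362   229   198   183 26059] [[0.25, -0.43, 0.23], [0.36, -0.32, 0.24], [0.48, -0.2, 0.27]]
top [ 316  379   66   41 1376] [[0.33, -0.13, 0.56], [0.35, -0.11, 0.61], [0.36, -0.1, 0.67]]
side [   0    0  171   56 7476] [[0.03, -0.33, 0.22], [0.14, -0.19, 0.27], [0.23, -0.07, 0.33]]
side [ 483    0   77   61 3084] [[0.49, 0.46, 0.22], [0.57, 0.49, 0.26], [0.63, 0.55, 0.31]]
side [    0    75   157   122 15167] [[0.25, -0.43, 0.23], [0.35, -0.32, 0.24], [0.49, -0.2, 0.28]]
(130, 30) [ 0.2  -0.14  0.28]
(190, 30) [0.06 0.02 0.12]
(150, 100) [ 0.37 -0.19  0.27]
(300, 70) [0.32 0.16 0.12]
(320, 30) [-0.1   0.53 -0.2 ]
(500, 30) [0.55 0.46 0.25]
(450, 30) [ 0.21  0.77 -0.1 ]
(480, 60) [0.53 0.47 0.15]
(60, 30) [ 0.07 -0.25  0.24]
(345, 395) [ 0.36 -0.11  0.61]
(330, 410) [ 0.34 -0.1   0.59]
(250, 380) [ 0.26 -0.02  0.09]
(200, 340) [ 0.29  0.1  -0.13]
(40, 350) [ 0.17  0.77 -0.87]
(10, 330) [ 0.28  0.71 -0.52]
(200, 410) [-0.07  0.22 -0.94]
```

View pics/h.png

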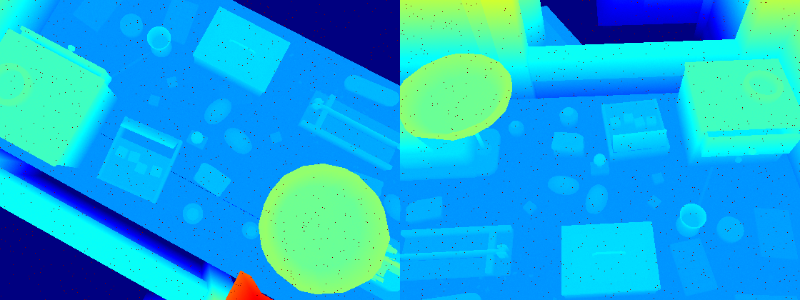

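```bash
python3 - <<'E'
from fit import *
cv2.imwrite('pics/redz.png',cv2.resize(T['p'][340:420,240:420],None,fx=4,fy=4,interpolation=cv2.INTER_CUBIC))
W=cloud(T['d'],T)
def tr(P): 
    return np.c_[(P[...,:2]-o)@M,P[...,2]]
print('red',[tr(W[v,u][None]).round(3).tolist() for u,v in((345,385),(325,415),(375,415),(340,400),(345,418))])
W2=np.r_[W[T['d']>0],cloud(S['d'],S)[S['d']>0]]; L=tr(W2)
k=(abs(L[:,2]-.126)<.006)&(L[:,1]<-.1); print('beam',np.percentile(L[k],[1,50,99],axis=0).round(3))
k=(L[:,2]>.14)&(L[:,1]<-.14)&(L[:,0]>.0); print('jamb+',np.percentile(L[k],[1,25,50,75,99],axis=0).round(3))
k=(L[:,2]>.14)&(L[:,1]<-.14)&(L[:,0]<-.2); print('jamb-',np.percentile(L[k],[1,25,50,75,99],axis=0).round(3))
print('base',tr(np.zeros((1,3))))
E
```

```text
red [[[0.26, -0.076, 0.569]], [[0.252, -0.102, 0.581]], [[0.573, -0.27, -0.424]], [[0.253, -0.082, 0.606]], [[0.253, -0.085, 0.642]]]
beam [[-0.385 -0.281  0.12 ]
 [ 0.003 -0.222  0.124]
 [ 0.574 -0.147  0.13 ]]
jamb+ [[ 0.251 -0.401  0.142]
 [ 0.33  -0.275  0.182]
 [ 0.426 -0.267  0.227]
 [ 0.521 -0.206  0.274]
 [ 0.63  -0.199  0.333]]
jamb- [[-0.455 -0.226  0.142]
 [-0.415 -0.152  0.187]
 [-0.38  -0.147  0.229]
 [-0.35  -0.145  0.267]
 [-0.346 -0.141  0.31 ]]
base [[ 0.30357409 -0.44596408  0.        ]]
```

View pics/redz.png

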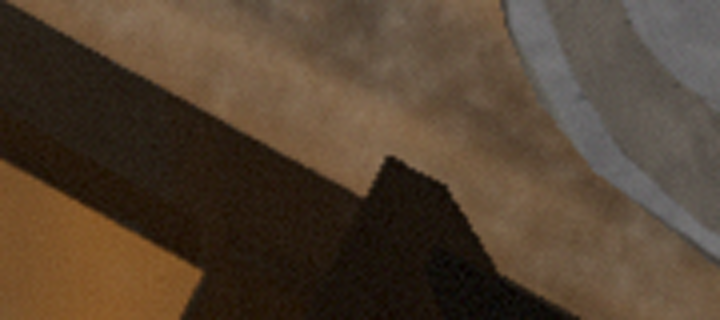

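```bash
python3 - <<'E'
from fit import *
for n,C in(('top',T),('side',S)):
    W=cloud(C['d'],C)[C['d']>0]; L=np.c_[(W[:,:2]-o)@M,W[:,2]]
    k=(L[:,2]>.15)&(L[:,1]<-.1)&(L[:,0]>.1)&(L[:,0]<.40)
    H,xe,ye=np.histogram2d(L[k,0],L[k,1],bins=[np.arange(.1,.41,.02),np.arange(-.5,-.09,.02)])
    print(n,'rows x, cols y',ye.round(2)[:-1]); 
    for a,r in zip(xe,H.astype(int)): print(round(a,2),r)
E
python3 - <<'E'
import sys; sys.path.insert(0,'.')
import cv2;s=cv2.imread('pics/side0.png'); cv2.imwrite('pics/sz.png',cv2.resize(s[0:140,60:260],None,fx=4,fy=4))
E
```

```text
top rows x, cols y [-0.5  -0.48 -0.46 -0.44 -0.42 -0.4  -0.38 -0.36 -0.34 -0.32 -0.3  -0.28
 -0.26 -0.24 -0.22 -0.2  -0.18 -0.16 -0.14 -0.12]
0.1 [0 0 0 0 0 0 0 0 0 0 0 0 0 0 0 0 0 0 0 0]
0.12 [0 0 0 0 0 0 0 0 0 0 0 0 0 0 0 0 0 0 0 0]
0.14 [0 0 0 0 0 0 0 0 0 0 0 0 0 0 0 0 0 0 0 0]
0.16 [0 0 0 0 0 0 0 0 0 0 0 0 0 0 0 0 0 0 0 0]
0.18 [0 0 0 0 0 0 0 0 0 0 0 0 0 0 0 0 0 0 0 0]
0.2 [0 0 0 0 0 0 0 0 0 0 0 0 0 0 0 0 0 0 0 0]
0.22 [0 0 0 0 0 0 0 0 0 0 0 0 0 0 0 0 0 0 0 0]
0.24 [  0   0   0   0   0   0   0   0   0   0   0   0   0   0   0   0   0   0
   0 102]
0.26 [0 0 0 0 0 0 0 0 0 0 0 0 0 0 0 0 0 0 0 0]
0.28 [  0   0   0   0   0   0   0   0   0   0   0   0   0   3 134   3   0   0
   0   0]
0.3 [ 0  0  0  0  0  0  0  0  0  0  0  0  0  0 88  0  0  0  0  0]
0.32 [0 0 0 0 0 0 0 0 0 0 0 0 0 0 9 0 0 0 0 0]
0.34 [0 0 0 0 0 0 0 0 0 0 0 0 0 0 0 0 0 0 0 0]
0.36 [0 0 0 0 0 0 0 0 0 0 0 0 0 0 0 0 0 0 0 0]
0.38 [0 0 0 0 0 0 0 0 0 0 0 0 0 0 0 0 0 0 0 1]
side rows x, cols y [-0.5  -0.48 -0.46 -0.44 -0.42 -0.4  -0.38 -0.36 -0.34 -0.32 -0.3  -0.28
 -0.26 -0.24 -0.22 -0.2  -0.18 -0.16 -0.14 -0.12]
0.1 [0 0 0 
[... 317 characters left out ...]
 0  0  0  0  0  0]
0.24 [ 0  0  0  2 88 86  0  0  0  0  0  0  0  0  0  0  0  0  0  0]
0.26 [  0   0   0   0   0 206  20   0   0   0   0   0   0   0   0   0   0   0
   0   0]
0.28 [  0   0   0   0   0  27 154   0   0   0  28 119 140 163 382 229   0   0
   0   0]
0.3 [  0   0   0   0   0   0   0   0   0   0   0   0   0   0 720 164   0   0
   0   0]
0.32 [  0   0   0   0   0   0   0   0   0   0   0   0   0   0 870  19   0   0
   0   0]
0.34 [  0   0   0   0   0   0   0   0   0   0   0   0   0   0 895   2   0   0
   0   0]
0.36 [  0   0   0   0   0   0   0   0   0   0   0   0   4 363 165   0   0   0
   0   0]
0.38 [  0   0   0   0   0   0   0   0   0   0   0   0  32 746   0   0   0   0
   0   0]
```

View pics/sz.png

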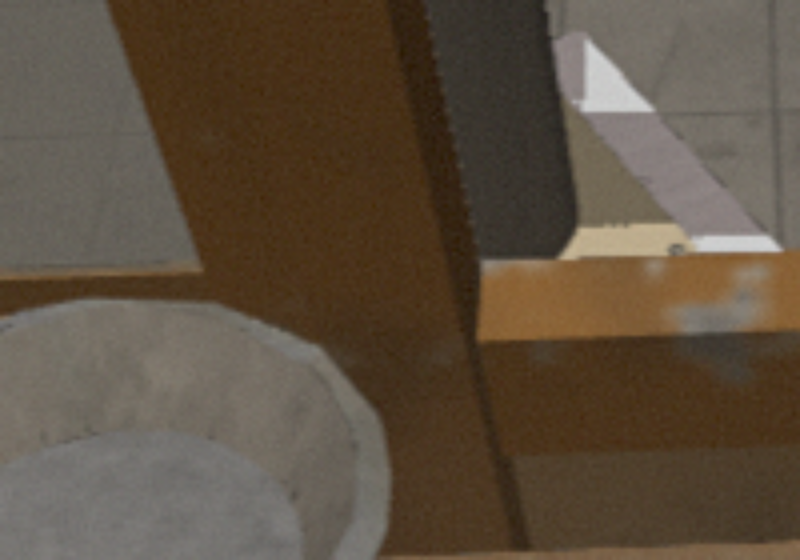

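```bash
cat > mv.py <<'E'
# usage: mv.py yaw_deg(tool x cmd) X Y Z(cmd world) ; targets "x,y,z,turndeg" tray mm
import sys
from fit import M,o,p
import numpy as np
yaw=np.radians(float(sys.argv[1])); P=np.array([float(a) for a in sys.argv[2:5]])
ex=np.array([np.cos(yaw),np.sin(yaw)]); ey=np.array([np.sin(yaw),-np.cos(yaw)])
for a in sys.argv[5:]:
    x,y,z,t=[float(b) for b in a.split(',')]
    w=M@np.array([x,y])/1000+o; d=w-P[:2]
    print(a,'world',w.round(4),'tx %.3f ty %.3f tz %.4f turn %.4f'%(d@ex/.3,d@ey/.3,-(z/1000-P[2])/.3,t/180),'r',np.hypot(*w).round(3),'q1',np.arctan2(w[1],w[0]).round(3))
E
python3 mv.py 155.43 .249 .546 .219 51,-45,220,1 51,-45,80,1
```

```text
51,-45,220,1 world [0.4707 0.0551] tx -1.352 ty -1.181 tz -0.0033 turn 0.0056 r 0.474 q1 0.117
51,-45,80,1 world [0.4707 0.0551] tx -1.352 ty -1.181 tz 0.4633 turn 0.0056 r 0.474 q1 0.117
```

Emit:
{"api": "drive_tool", "payload": {
  "steps": [
    {"jaw": 0, "tx": -0.11, "ty": -0.1, "tz": -0.05, "turn": 0},
    {"jaw": 0, "tx": -0.22, "ty": -0.2, "tz": -0.05, "turn": 0},
    {"jaw": 0, "tx": -0.34, "ty": -0.3, "tz": -0.05, "turn": 0},
    {"jaw": 0, "tx": -0.45, "ty": -0.4, "tz": -0.05, "turn": 0},
    {"jaw": 0, "tx": -0.56, "ty": -0.5, "tz": -0.05, "turn": 0},
    {"jaw": 0, "tx": -0.67, "ty": -0.6, "tz": -0.05, "turn": 0.006},
    {"jaw": 0, "tx": -0.67, "ty": -0.6, "tz": -0.05, "turn": 0.006}
  ],
  "force": 30
}}

```text
t: 0.85
tool_pos: [0.3592, 0.2943, 0.2335]
orientation: [0.706, 3.06, -0.002]
force: [0.2, 0.7, -0.2]
opening: 0.0415
```

```bash
python3 - <<'E'
from h import *
for i in range(2):
    s=robot.read_state(); print(s['t'],s['tool_pos'].round(4),s['orientation'].round(4),s['dq'].round(3),s['q'].round(3))
    cap('wrist','tmp')
E
python3 mv.py 154.3 .358 .297 .234 51,-45,200,0
```

```text
0.85 [0.3592 0.2943 0.2335] [ 7.0560e-01  3.0601e+00 -2.1000e-03] [ 0.077  0.029 -0.028  0.042 -0.01   0.073] [ 0.577 -0.25   1.827 -0.002  1.565 -0.54 ]
0.9 [0.3584 0.2963 0.2336] [ 7.0410e-01  3.0614e+00 -1.0000e-04] [ 0.06   0.023 -0.023  0.02  -0.006  0.023] [ 0.581 -0.249  1.825 -0.     1.565 -0.538]
51,-45,200,0 world [0.4707 0.0551] tx -0.688 ty -0.564 tz 0.1133 turn 0.0000 r 0.474 q1 0.117
```

Emit:
{"api": "drive_tool", "payload": {
  "steps": [
    {"jaw": 0, "tx": -0.1, "ty": -0.08, "tz": 0, "turn": 0},
    {"jaw": 0, "tx": -0.21, "ty": -0.17, "tz": 0, "turn": 0},
    {"jaw": 0, "tx": -0.32, "ty": -0.26, "tz": 0, "turn": 0},
    {"jaw": 0, "tx": -0.43, "ty": -0.35, "tz": 0, "turn": 0},
    {"jaw": 0, "tx": -0.54, "ty": -0.44, "tz": 0.03, "turn": 0},
    {"jaw": 0, "tx": -0.64, "ty": -0.52, "tz": 0.11, "turn": 0},
    {"jaw": 0, "tx": -0.693, "ty": -0.567, "tz": 0.2, "turn": 0},
    {"jaw": 0, "tx": -0.693, "ty": -0.567, "tz": 0.3, "turn": 0},
    {"jaw": 0, "tx": -0.693, "ty": -0.567, "tz": 0.4, "turn": 0},
    {"jaw": 0, "tx": -0.693, "ty": -0.567, "tz": 0.4, "turn": 0},
    {"jaw": 0, "tx": -0.693, "ty": -0.567, "tz": 0.4, "turn": 0},
    {"jaw": 0, "tx": -0.693, "ty": -0.567, "tz": 0.4, "turn": 0}
  ]
}}

```text
t: 2.15
tool_pos: [0.4724, 0.0559, 0.1156]
orientation: [0.695, 3.061, 0.001]
force: [1.3, -0.3, -0.2]
opening: 0.0004
```

```bash
python3 - <<'E'
from h import *
from fit import M,o
cap('top','top1');cap('side','side1')
s=robot.read_state(); print(s['t'],s['tool_pos'].round(4),s['orientation'].round(4),s['q'].round(3),s['opening'])
r=s['orientation'];print('yaw',2*np.degrees(np.arctan2(r[1],r[0])),'tray',(M.T@(s['tool_pos'][:2]-o)*1000).round(1))
a=cv2.imread('pics/top1.png');b=cv2.imread('pics/side1.png')
cv2.imwrite('pics/c1.png',np.hstack([cv2.resize(a[120:320,100:300],(400,400)),cv2.resize(b[60:260,190:390],(400,400))]))
E
```

```text
2.25 [0.4726 0.0556 0.1157] [6.9530e-01 3.0604e+00 1.3000e-03] [ 0.009 -0.14   1.949  0.     1.329 -1.115] 0.00032051571417608004
yaw 154.40160898563042 tray [ 49.7 -43.4]
```

View pics/c1.png

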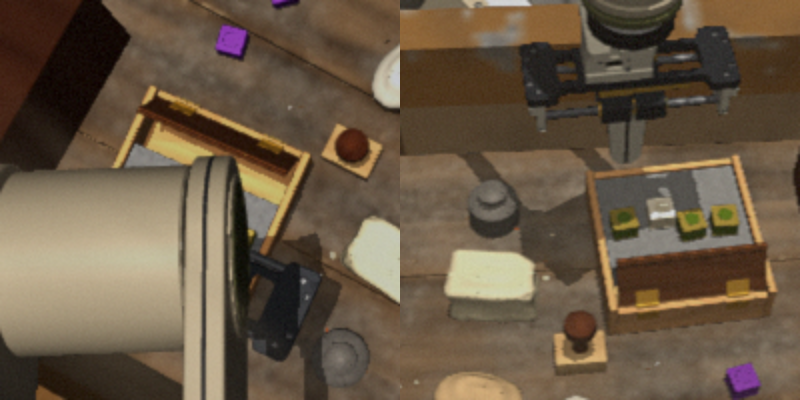

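```bash
python3 mv.py 154.4 .4726 .0556 .1157 51,-44,46,0 51,33,46,0
```

```text
51,-44,46,0 world [0.4716 0.0547] tx 0.002 ty -0.004 tz 0.2323 turn 0.0000 r 0.475 q1 0.115
51,33,46,0 world [0.5411 0.0215] tx -0.255 ty -0.004 tz 0.2323 turn 0.0000 r 0.541 q1 0.04
```

Emit:
{"api": "drive_tool", "payload": {
  "steps": [
    {"jaw": 0, "tx": 0.002, "ty": -0.004, "tz": 0.08, "turn": 0},
    {"jaw": 0, "tx": 0.002, "ty": -0.004, "tz": 0.16, "turn": 0},
    {"jaw": 0, "tx": 0.002, "ty": -0.004, "tz": 0.23, "turn": 0},
    {"jaw": 0, "tx": 0.002, "ty": -0.004, "tz": 0.23, "turn": 0},
    {"jaw": 0, "tx": 0.002, "ty": -0.004, "tz": 0.23, "turn": 0}
  ]
}}

```text
t: 2.75
tool_pos: [0.4707, 0.0544, 0.0457]
orientation: [0.697, 3.063, 0.0]
force: [-0.1, -0.4, 0.4]
opening: 0.0003
```

```bash
cat > chk.py <<'E'
from h import *
from fit import M,o
import sys
t=sys.argv[1]
cap('side',t)
s=robot.read_state(); r=s['orientation'];y=2*np.degrees(np.arctan2(r[1],r[0]))
print(s['t'],s['tool_pos'].round(4),'q',s['q'].round(2),'F',s['force'].round(1),'yaw',y.round(2),'tray',(M.T@(s['tool_pos'][:2]-o)*1000).round(1))
b=cv2.imread(f'pics/{t}.png')
cv2.imwrite(f'pics/{t}z.png',cv2.resize(b[110:260,240:400],(640,600),interpolation=cv2.INTER_CUBIC))
E
python3 chk.py s2
```

```text
2.8 [0.4713 0.0544 0.0464] q [ 0.01 -0.05  2.01  0.    1.19 -1.12] F [ 0.8 -0.3  0.9] yaw 154.36 tray [ 51.4 -44.1]
```

View pics/s2z.png

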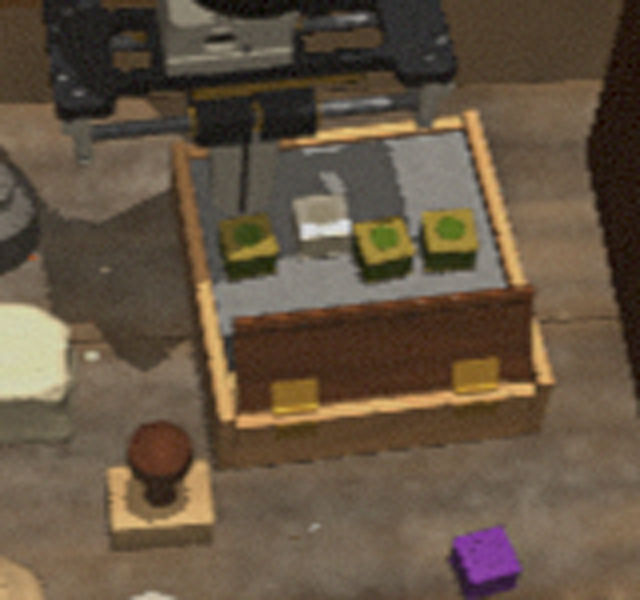

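The closed fingers at (245,180) stand centred behind the +x green soap at (248,240), clear of the rail and the white soap.

Emit:
{"api": "drive_tool", "payload": {
  "steps": [
    {"jaw": 0, "tx": -0.026, "ty": 0, "tz": 0, "turn": 0},
    {"jaw": 0, "tx": -0.052, "ty": 0, "tz": 0, "turn": 0},
    {"jaw": 0, "tx": -0.078, "ty": 0, "tz": 0, "turn": 0},
    {"jaw": 0, "tx": -0.104, "ty": 0, "tz": 0, "turn": 0},
    {"jaw": 0, "tx": -0.13, "ty": 0, "tz": 0, "turn": 0},
    {"jaw": 0, "tx": -0.156, "ty": 0, "tz": 0, "turn": 0},
    {"jaw": 0, "tx": -0.182, "ty": 0, "tz": 0, "turn": 0},
    {"jaw": 0, "tx": -0.208, "ty": 0, "tz": 0, "turn": 0},
    {"jaw": 0, "tx": -0.234, "ty": 0, "tz": 0, "turn": 0},
    {"jaw": 0, "tx": -0.258, "ty": 0, "tz": 0, "turn": 0},
    {"jaw": 0, "tx": -0.27, "ty": 0, "tz": 0, "turn": 0},
    {"jaw": 0, "tx": -0.27, "ty": 0, "tz": 0, "turn": 0}
  ]
}}

```text
t: 4.0
tool_pos: [0.5436, 0.019, 0.0447]
orientation: [0.698, 3.063, -0.0]
force: [0.3, 0.1, 0.7]
opening: 0.0005
```

```bash
python3 chk.py s3
```

```text
4.05 [0.5432 0.0191 0.0446] q [-0.06  0.14  1.81  0.    1.19 -1.18] F [-0.2 -0.3  0. ] yaw -205.66 tray [52.2 36. ]
```

View pics/s3z.png

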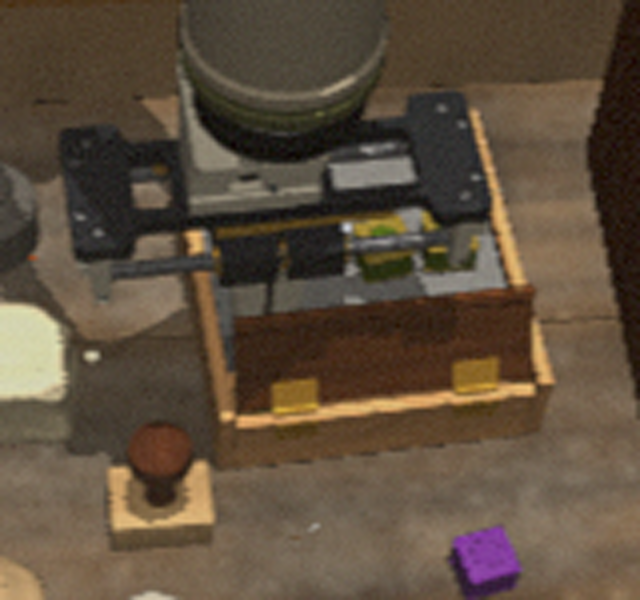

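```bash
python3 mv.py 154.34 .5434 .0191 .0447 52,0,100,0 -14.5,-42,110,90
```

```text
52,0,100,0 world [0.5108 0.0348] tx 0.121 ty 0.000 tz -0.1843 turn 0.0000 r 0.512 q1 0.068
-14.5,-42,110,90 world [0.5016 0.1129] tx 0.261 ty 0.222 tz -0.2177 turn 0.5000 r 0.514 q1 0.221
```

Emit:
{"api": "drive_tool", "payload": {
  "steps": [
    {"jaw": 0, "tx": 0.02, "ty": 0, "tz": -0.12, "turn": 0},
    {"jaw": 0, "tx": 0.1, "ty": 0.02, "tz": -0.22, "turn": 0.04},
    {"jaw": 0, "tx": 0.18, "ty": 0.1, "tz": -0.22, "turn": 0.08},
    {"jaw": 0, "tx": 0.261, "ty": 0.222, "tz": -0.22, "turn": 0.125},
    {"jaw": 0, "tx": 0.261, "ty": 0.222, "tz": -0.22, "turn": 0.17},
    {"jaw": 0, "tx": 0.261, "ty": 0.222, "tz": -0.22, "turn": 0.215},
    {"jaw": 0, "tx": 0.261, "ty": 0.222, "tz": -0.22, "turn": 0.26},
    {"jaw": 0, "tx": 0.261, "ty": 0.222, "tz": -0.22, "turn": 0.305},
    {"jaw": 0, "tx": 0.261, "ty": 0.222, "tz": -0.22, "turn": 0.35},
    {"jaw": 0, "tx": 0.261, "ty": 0.222, "tz": -0.22, "turn": 0.395},
    {"jaw": 0, "tx": 0.261, "ty": 0.222, "tz": -0.22, "turn": 0.44},
    {"jaw": 0, "tx": 0.261, "ty": 0.222, "tz": -0.22, "turn": 0.485}
  ]
}}

```text
t: 5.25
tool_pos: [0.501, 0.1133, 0.1106]
orientation: [-2.624, -1.728, 0.0]
force: [-0.0, 0.1, -0.4]
opening: 0.0003
```

Emit:
{"api": "drive_tool", "payload": {
  "steps": [
    {"jaw": 0, "tx": 0, "ty": 0, "tz": 0, "turn": 0.015},
    {"jaw": 0, "tx": 0, "ty": 0, "tz": 0, "turn": 0.015},
    {"jaw": 0, "tx": 0, "ty": 0, "tz": 0, "turn": 0.015}
  ]
}}

```text
t: 5.55
tool_pos: [0.5011, 0.1132, 0.1106]
orientation: [-2.657, -1.676, 0.0]
force: [0.6, -0.4, 0.5]
opening: 0.0002
```

```bash
python3 chk.py s4; python3 -c "
from h import *
cap('wrist','w4')"
```

```text
5.6 [0.5012 0.1132 0.1106] q [ 0.12 -0.02  1.85  0.    1.32  0.57] F [-0.9 -0.2  0.1] yaw -295.54 tray [-14.6 -42.4]
```

View pics/s4z.png

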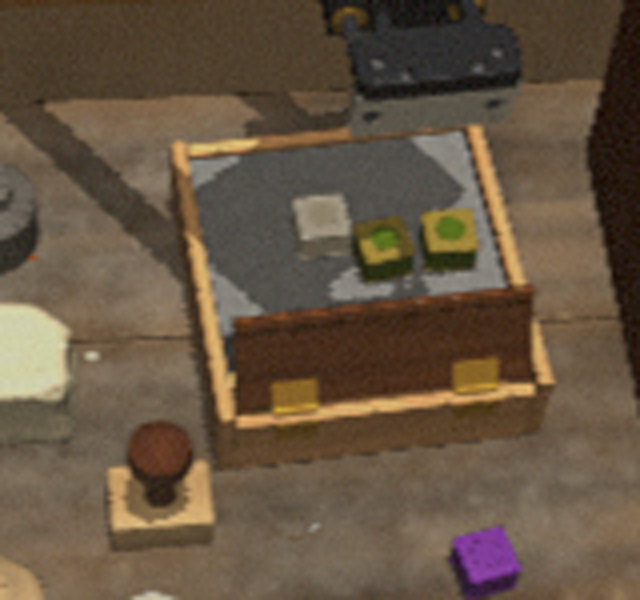

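View pics/w4.png

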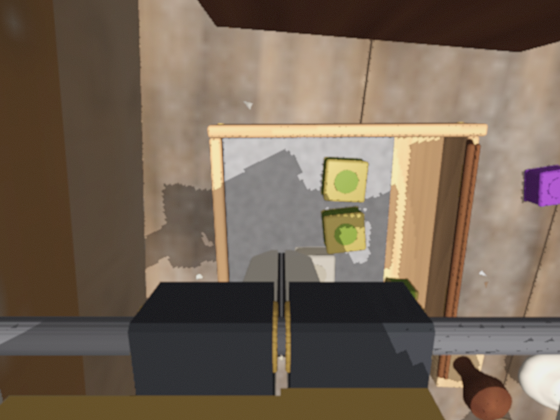

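```bash
python3 - <<'E'
from fit import *
C=load('w4')
for n,q,z in(('g1',(346,181),.06),('g2',(345,234),.06),('railfarleft',(210,125),.048),('railR',(484,125),.048),('deckedge',(393,137),.04),('deckedge2',(387,270),.04),('w right-top edge',(334,255),.06),('g3',(402,290),.03),('g2 l',(324,254),.06),('g2r',(366,250),.06)):
    print(n,(M.T@(hit(C,q,z)-o)*1000).round(1))
W=cloud(C['d'],C); print([ (((W[v,u][:2]-o)@M*1000).round(),W[v,u][2].round(3)) for u,v in((402,285),(402,290),(408,292),(398,285))])
cv2.imwrite('pics/w4z.png',cv2.resize(C['p'][120:320,190:450],None,fx=3,fy=3,interpolation=cv2.INTER_CUBIC))
E
```

```text
g1 [-50.   -1.5]
g2 [-15.2  -0.5]
railfarleft [-83.7 -86.7]
railR [-83.5  85.9]
deckedge [-75.7  31.7]
deckedge2 [19.3 35.2]
w right-top edge [-0.6 -7.1]
g3 [40.6 51.4]
g2 l [ -1.3 -13.7]
g2r [-4.1 13.8]
[(array([-51., -14.]), np.float64(0.202)), (array([-51., -15.]), np.float64(0.205)), (array([-51., -13.]), np.float64(0.205)), (array([-50., -14.]), np.float64(0.201))]
```

View pics/w4z.png

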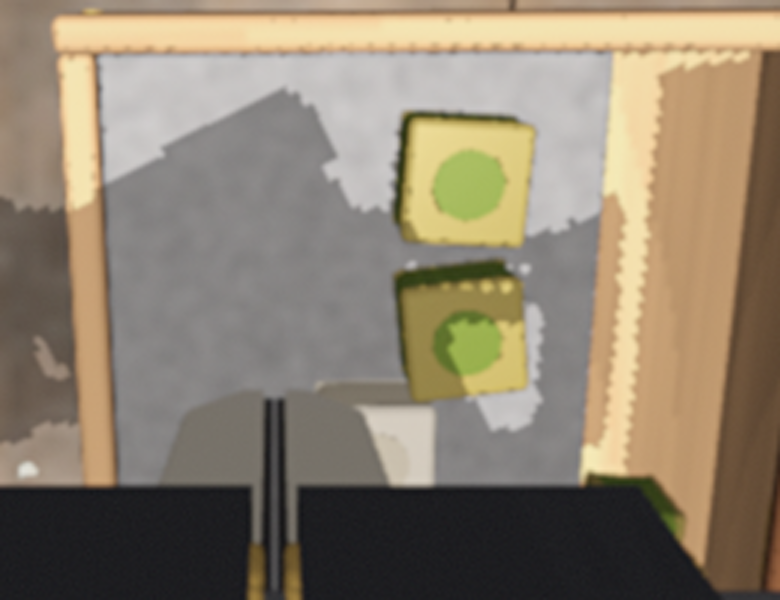

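Emit:
{"api": "drive_tool", "payload": {
  "steps": [
    {"jaw": 0, "tx": 0.005, "ty": 0, "tz": 0.08, "turn": 0},
    {"jaw": 0, "tx": 0.005, "ty": 0, "tz": 0.16, "turn": 0},
    {"jaw": 0, "tx": 0.005, "ty": 0, "tz": 0.215, "turn": 0},
    {"jaw": 0, "tx": 0.005, "ty": 0, "tz": 0.215, "turn": 0},
    {"jaw": 0, "tx": 0.005, "ty": 0.025, "tz": 0.215, "turn": 0},
    {"jaw": 0, "tx": 0.005, "ty": 0.05, "tz": 0.215, "turn": 0},
    {"jaw": 0, "tx": 0.005, "ty": 0.07, "tz": 0.215, "turn": 0},
    {"jaw": 0, "tx": 0.005, "ty": 0.09, "tz": 0.215, "turn": 0},
    {"jaw": 0, "tx": 0.005, "ty": 0.11, "tz": 0.215, "turn": 0},
    {"jaw": 0, "tx": 0.005, "ty": 0.11, "tz": 0.215, "turn": 0}
  ]
}}

```text
t: 6.65
tool_pos: [0.5328, 0.0998, 0.0465]
orientation: [2.659, 1.672, 0.001]
force: [-1.0, 0.5, 0.1]
opening: 0.0007
```

```bash
python3 chk.py s5; python3 -c "
from h import *
cap('wrist','w5')"
```

```text
6.7 [0.5322 0.1    0.0462] q [0.09 0.13 1.82 0.   1.19 0.54] F [-1.   0.3  0.2] yaw 64.32 tray [-16.   -8.8]
```

View pics/w5.png

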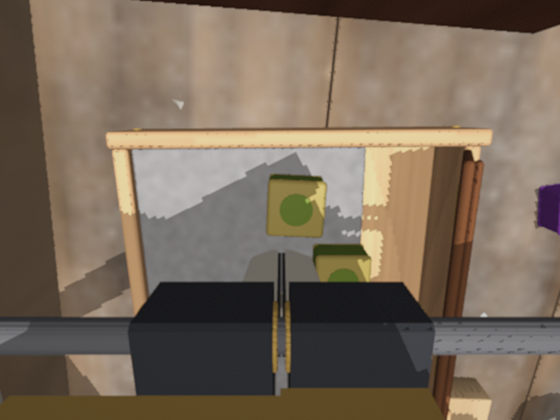

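View pics/s5z.png

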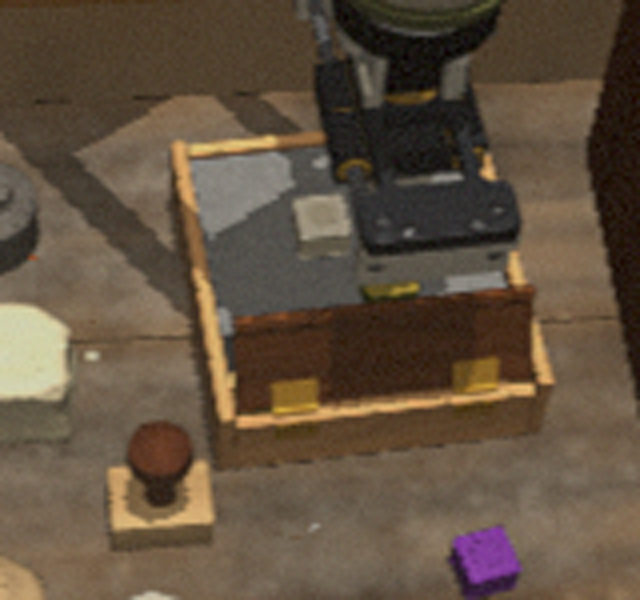

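The green soap at (343,270) is travelling straight and the white one hasn't moved. I'll keep pushing it over the edge.

Emit:
{"api": "drive_tool", "payload": {
  "steps": [
    {"jaw": 0, "tx": 0, "ty": 0.025, "tz": 0, "turn": 0},
    {"jaw": 0, "tx": 0, "ty": 0.05, "tz": 0, "turn": 0},
    {"jaw": 0, "tx": 0, "ty": 0.075, "tz": 0, "turn": 0},
    {"jaw": 0, "tx": 0, "ty": 0.1, "tz": 0, "turn": 0},
    {"jaw": 0, "tx": 0, "ty": 0.12, "tz": 0, "turn": 0},
    {"jaw": 0, "tx": 0, "ty": 0.13, "tz": 0, "turn": 0},
    {"jaw": 0, "tx": 0, "ty": 0.13, "tz": 0, "turn": 0},
    {"jaw": 0, "tx": 0, "ty": 0.13, "tz": 0, "turn": 0}
  ]
}}

```text
t: 7.55
tool_pos: [0.5668, 0.0833, 0.046]
orientation: [-2.659, -1.673, 0.001]
force: [0.1, 0.1, 0.1]
opening: 0.0005
```

```bash
python3 chk.py s6; python3 -c "
from h import *
cap('wrist','w6')"
```

```text
7.6 [0.5667 0.0834 0.046 ] q [0.06 0.21 1.73 0.   1.2  0.5 ] F [-0.7  0.6 -0.1] yaw -295.65 tray [-15.9  29.5]
```

View pics/w6.png

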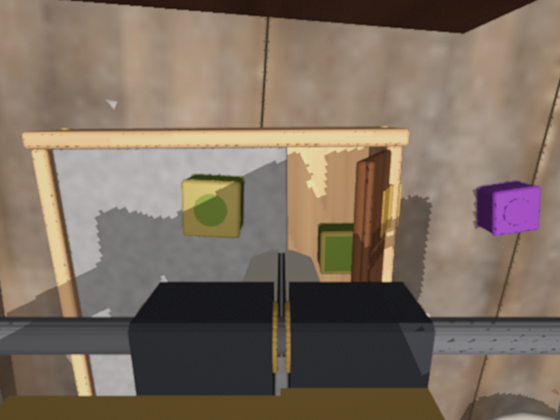

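Soap 2 is down in the trough at (337,248). For soap 1 I need the camera side turned away from the cabinet, so I'll lift, go back and turn by about -172°.

Emit:
{"api": "drive_tool", "payload": {
  "steps": [
    {"jaw": 0, "tx": 0, "ty": -0.02, "tz": -0.12, "turn": 0},
    {"jaw": 0, "tx": 0, "ty": -0.1, "tz": -0.25, "turn": -0.04},
    {"jaw": 0, "tx": 0, "ty": -0.2, "tz": -0.28, "turn": -0.085},
    {"jaw": 0, "tx": 0, "ty": -0.248, "tz": -0.28, "turn": -0.13},
    {"jaw": 0, "tx": 0, "ty": -0.248, "tz": -0.28, "turn": -0.175},
    {"jaw": 0, "tx": 0, "ty": -0.248, "tz": -0.28, "turn": -0.22},
    {"jaw": 0, "tx": 0, "ty": -0.248, "tz": -0.28, "turn": -0.265},
    {"jaw": 0, "tx": 0, "ty": -0.248, "tz": -0.28, "turn": -0.31},
    {"jaw": 0, "tx": 0, "ty": -0.248, "tz": -0.28, "turn": -0.355},
    {"jaw": 0, "tx": 0, "ty": -0.248, "tz": -0.28, "turn": -0.4},
    {"jaw": 0, "tx": 0, "ty": -0.248, "tz": -0.28, "turn": -0.445},
    {"jaw": 0, "tx": 0, "ty": -0.248, "tz": -0.28, "turn": -0.49}
  ]
}}

```text
t: 8.85
tool_pos: [0.4996, 0.1157, 0.1302]
orientation: [0.736, 3.054, 0.0]
force: [-0.1, 0.6, -0.0]
opening: 0.0005
```

Emit:
{"api": "drive_tool", "payload": {
  "steps": [
    {"jaw": 0, "tx": 0, "ty": 0, "tz": 0, "turn": -0.045},
    {"jaw": 0, "tx": 0, "ty": 0, "tz": 0, "turn": -0.09},
    {"jaw": 0, "tx": 0, "ty": 0, "tz": 0, "turn": -0.135},
    {"jaw": 0, "tx": 0, "ty": 0, "tz": 0, "turn": -0.18},
    {"jaw": 0, "tx": 0, "ty": 0, "tz": 0, "turn": -0.225},
    {"jaw": 0, "tx": 0, "ty": 0, "tz": 0, "turn": -0.27},
    {"jaw": 0, "tx": 0, "ty": 0, "tz": 0, "turn": -0.315},
    {"jaw": 0, "tx": 0, "ty": 0, "tz": 0, "turn": -0.36},
    {"jaw": 0, "tx": 0, "ty": 0, "tz": 0, "turn": -0.405},
    {"jaw": 0, "tx": 0, "ty": 0, "tz": 0, "turn": -0.45},
    {"jaw": 0, "tx": 0, "ty": 0, "tz": 0, "turn": -0.465},
    {"jaw": 0, "tx": 0, "ty": 0, "tz": 0, "turn": -0.465}
  ]
}}

```text
t: 10.05
tool_pos: [0.4997, 0.1157, 0.1302]
orientation: [-1.482, 2.77, 0.0]
force: [-0.8, -0.2, 0.4]
opening: 0.0004
```

```bash
python3 chk.py s7; python3 -c "
from h import *
cap('wrist','w7')"
```

```text
10.1 [0.4997 0.1156 0.1302] q [ 0.13 -0.05  1.83  0.    1.35 -2.42] F [ 0.5 -0.7  0.3] yaw 236.18 tray [-16.1 -44.9]
```

View pics/w7.png

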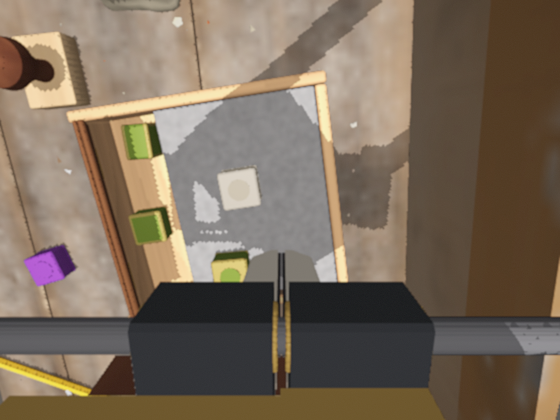

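View pics/s7z.png

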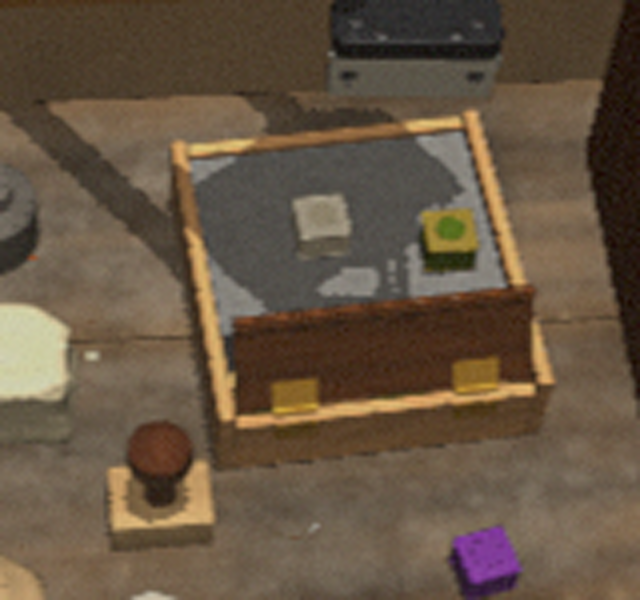

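```bash
python3 mv.py 236.18 .4997 .1156 .1302 -51,-43,130,-4 -50,-43,46,-4 -50,-15,46,-4 -50,30,46,-4
```

```text
-51,-43,130,-4 world [0.5164 0.1463] tx -0.116 ty 0.011 tz 0.0007 turn -0.0222 r 0.537 q1 0.276
-50,-43,46,-4 world [0.516  0.1454] tx -0.113 ty 0.010 tz 0.2807 turn -0.0222 r 0.536 q1 0.275
-50,-15,46,-4 world [0.5413 0.1333] tx -0.126 ty -0.082 tz 0.2807 turn -0.0222 r 0.557 q1 0.242
-50,30,46,-4 world [0.5819 0.1139] tx -0.148 ty -0.231 tz 0.2807 turn -0.0222 r 0.593 q1 0.193
```

Emit:
{"api": "drive_tool", "payload": {
  "steps": [
    {"jaw": 0, "tx": -0.06, "ty": 0.01, "tz": 0, "turn": -0.022},
    {"jaw": 0, "tx": -0.113, "ty": 0.01, "tz": 0.06, "turn": -0.022},
    {"jaw": 0, "tx": -0.113, "ty": 0.01, "tz": 0.14, "turn": -0.022},
    {"jaw": 0, "tx": -0.113, "ty": 0.01, "tz": 0.22, "turn": -0.022},
    {"jaw": 0, "tx": -0.113, "ty": 0.01, "tz": 0.28, "turn": -0.022},
    {"jaw": 0, "tx": -0.113, "ty": 0.01, "tz": 0.28, "turn": -0.022},
    {"jaw": 0, "tx": -0.117, "ty": -0.02, "tz": 0.28, "turn": -0.022},
    {"jaw": 0, "tx": -0.121, "ty": -0.045, "tz": 0.28, "turn": -0.022},
    {"jaw": 0, "tx": -0.124, "ty": -0.065, "tz": 0.28, "turn": -0.022},
    {"jaw": 0, "tx": -0.126, "ty": -0.082, "tz": 0.28, "turn": -0.022},
    {"jaw": 0, "tx": -0.126, "ty": -0.082, "tz": 0.28, "turn": -0.022}
  ]
}}

```text
t: 11.25
tool_pos: [0.5426, 0.1329, 0.0469]
orientation: [-1.574, 2.717, -0.001]
force: [-0.2, -0.2, 0.8]
opening: 0.0004
```

```bash
python3 chk.py s8
```

```text
11.3 [0.542  0.133  0.0465] q [ 0.15  0.17  1.77 -0.    1.2  -2.47] F [ 0.4  0.1 -0. ] yaw 240.17 tray [-50.  -14.2]
```

View pics/s8z.png

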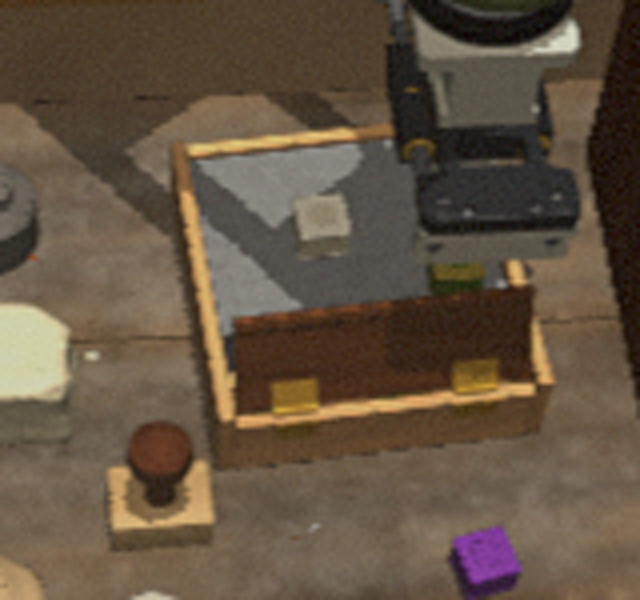

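Soap 1 at (456,275) is moving straight under the fingers. I'll finish the push.

Emit:
{"api": "drive_tool", "payload": {
  "steps": [
    {"jaw": 0, "tx": -0.002, "ty": -0.025, "tz": 0, "turn": 0},
    {"jaw": 0, "tx": -0.004, "ty": -0.05, "tz": 0, "turn": 0},
    {"jaw": 0, "tx": -0.006, "ty": -0.075, "tz": 0, "turn": 0},
    {"jaw": 0, "tx": -0.008, "ty": -0.1, "tz": 0, "turn": 0},
    {"jaw": 0, "tx": -0.01, "ty": -0.125, "tz": 0, "turn": 0},
    {"jaw": 0, "tx": -0.011, "ty": -0.147, "tz": 0, "turn": 0},
    {"jaw": 0, "tx": -0.011, "ty": -0.15, "tz": 0, "turn": 0},
    {"jaw": 0, "tx": -0.011, "ty": -0.15, "tz": 0, "turn": 0}
  ]
}}

```text
t: 12.1
tool_pos: [0.5821, 0.1137, 0.046]
orientation: [1.575, -2.718, -0.0]
force: [-0.2, -0.2, 0.2]
opening: 0.0003
```

```bash
python3 chk.py s9; python3 -c "
from h import *
cap('wrist','w9')"
```

```text
12.15 [0.5819 0.1138 0.046 ] q [ 0.11  0.26  1.67  0.    1.21 -2.51] F [-0.6  0.5 -0.1] yaw -119.8 tray [-49.9  30.1]
```

View pics/w9.png

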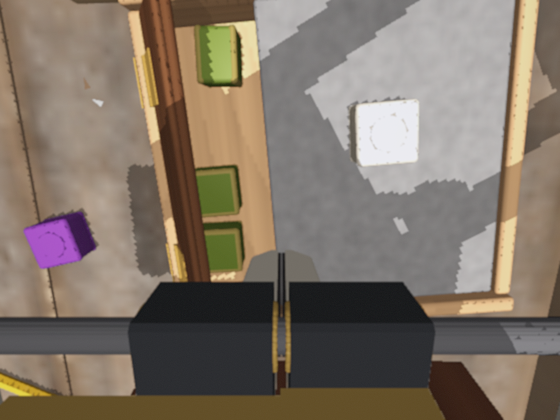

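All three green soaps lie in the trough at (218,52), (216,190) and (220,247), and the white one is on the deck at (388,132). I'll lift, turn and get behind the cover.

```bash
python3 mv.py -119.8 .5819 .1138 .046 -40,0,160,30 0,92,160,85.7 
python3 - <<'E'
from fit import *
C=load('w9'); W=cloud(C['d'],C)
for u,v in((215,55),(218,187),(222,245),(388,132),(260,180),(330,180)):
    w=np.median(W[v-4:v+5,u-4:u+5].reshape(-1,3),0); print((u,v),(M.T@(w[:2]-o)*1000).round(),round(w[2]*1000))
E
```

```text
-40,0,160,30 world [0.5505 0.1178] tx 0.040 ty 0.098 tz -0.3800 turn 0.1667 r 0.563 q1 0.211
0,92,160,85.7 world [0.6163 0.0421] tx 0.150 ty -0.218 tz -0.3800 turn 0.4761 r 0.618 q1 0.068
(215, 55) [54. 54.] 30
(218, 187) [-11.  62.] 24
(222, 245) [-44.  64.] 24
(388, 132) [ 14. -19.] 61
(260, 180) [-12.  40.] 4
(330, 180) [-9.  3.] 40
```

Emit:
{"api": "drive_tool", "payload": {
  "steps": [
    {"jaw": 0, "tx": 0, "ty": 0.02, "tz": -0.15, "turn": 0},
    {"jaw": 0, "tx": 0, "ty": 0.04, "tz": -0.3, "turn": 0.04},
    {"jaw": 0, "tx": 0.05, "ty": 0.04, "tz": -0.4, "turn": 0.085},
    {"jaw": 0, "tx": 0.1, "ty": 0.02, "tz": -0.4, "turn": 0.13},
    {"jaw": 0, "tx": 0.15, "ty": -0.08, "tz": -0.4, "turn": 0.175},
    {"jaw": 0, "tx": 0.15, "ty": -0.218, "tz": -0.4, "turn": 0.22},
    {"jaw": 0, "tx": 0.15, "ty": -0.218, "tz": -0.4, "turn": 0.265},
    {"jaw": 0, "tx": 0.15, "ty": -0.218, "tz": -0.4, "turn": 0.31},
    {"jaw": 0, "tx": 0.15, "ty": -0.218, "tz": -0.4, "turn": 0.355},
    {"jaw": 0, "tx": 0.15, "ty": -0.218, "tz": -0.4, "turn": 0.4},
    {"jaw": 0, "tx": 0.15, "ty": -0.218, "tz": -0.4, "turn": 0.445},
    {"jaw": 0, "tx": 0.15, "ty": -0.218, "tz": -0.4, "turn": 0.476}
  ]
}}

```text
t: 13.4
tool_pos: [0.6161, 0.0425, 0.166]
orientation: [-0.701, -3.062, 0.0]
force: [0.6, 0.2, 0.5]
opening: 0.0007
```

Emit:
{"api": "drive_tool", "payload": {
  "steps": [
    {"jaw": 0, "tx": 0, "ty": 0, "tz": 0, "turn": 0},
    {"jaw": 0, "tx": 0, "ty": 0, "tz": 0, "turn": 0}
  ]
}}

```text
t: 13.6
tool_pos: [0.6162, 0.0424, 0.1661]
orientation: [-0.687, -3.065, 0.0]
force: [-0.1, 0.5, 0.4]
opening: 0.0003
```

```bash
python3 chk.py s10; python3 - <<'E'
from fit import *
C={k:v for k,v in load('s10').items()}
W=cloud(C['d'],C); L=(W[...,:2]-o)@M*1000; Z=W[...,2]*1000
m=(abs(L[...,0])<65)&(L[...,1]>45)&(L[...,1]<85)&(Z>48)&(Z<110)
P=np.c_[L[...,1][m],Z[m]]; 
for lo in range(48,100,6):
    k=(P[:,1]>=lo)&(P[:,1]<lo+6)
    if k.sum()>5: print(lo,k.sum(),np.median(P[k],0).round(1))
E
```

```text
13.65 [0.6163 0.0424 0.1661] q [-0.01  0.21  1.5  -0.    1.44 -1.14] F [-0.4 -0.2  0.1] yaw -205.29 tray [-0.2 91.9]
48 188 [80.6 51.2]
54 205 [77.4 57.1]
60 189 [74.  62.6]
66 193 [71.5 68.9]
72 219 [68.5 75.2]
78 186 [65.4 81.1]
84 170 [63.8 88.3]
90 116 [62.7 91.2]
```

View pics/s10z.png

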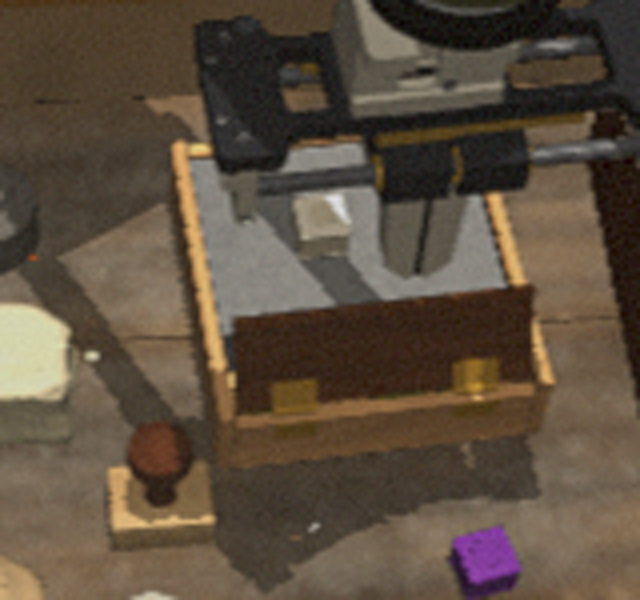

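Emit:
{"api": "drive_tool", "payload": {
  "steps": [
    {"jaw": 0, "tx": 0.027, "ty": 0, "tz": 0.12, "turn": 0},
    {"jaw": 0, "tx": 0.027, "ty": 0, "tz": 0.24, "turn": 0},
    {"jaw": 0, "tx": 0.027, "ty": 0, "tz": 0.28, "turn": 0},
    {"jaw": 0, "tx": 0.05, "ty": 0, "tz": 0.285, "turn": 0},
    {"jaw": 0, "tx": 0.067, "ty": 0, "tz": 0.287, "turn": 0},
    {"jaw": 0, "tx": 0.084, "ty": 0, "tz": 0.298, "turn": 0},
    {"jaw": 0, "tx": 0.101, "ty": 0, "tz": 0.31, "turn": 0},
    {"jaw": 0, "tx": 0.115, "ty": 0, "tz": 0.325, "turn": 0},
    {"jaw": 0, "tx": 0.128, "ty": 0, "tz": 0.34, "turn": 0},
    {"jaw": 0, "tx": 0.136, "ty": 0, "tz": 0.356, "turn": 0},
    {"jaw": 0, "tx": 0.142, "ty": 0, "tz": 0.373, "turn": 0},
    {"jaw": 0, "tx": 0.142, "ty": 0, "tz": 0.373, "turn": 0}
  ]
}}

```text
t: 14.85
tool_pos: [0.5769, 0.0606, 0.0529]
orientation: [-0.692, -3.062, 0.001]
force: [-0.8, -0.5, -0.2]
opening: 0.0004
```

```bash
python3 chk.py s11
```

```text
14.9 [0.5772 0.0605 0.0533] q [ 0.02  0.22  1.7  -0.    1.22 -1.11] F [-0.4 -1.3 -0.5] yaw -205.46 tray [ 0.2 48.8]
```

View pics/s11z.png

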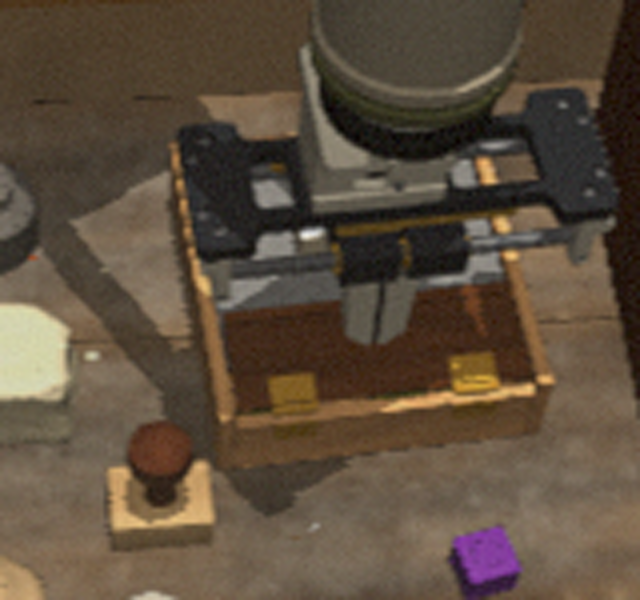

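The cover is nearly level under the fingertips at (375,335). Now I'll press it fully shut.

Emit:
{"api": "drive_tool", "payload": {
  "steps": [
    {"jaw": 0, "tx": 0.004, "ty": 0, "tz": 0.015, "turn": 0},
    {"jaw": 0, "tx": 0.006, "ty": 0, "tz": 0.028, "turn": 0},
    {"jaw": 0, "tx": 0.006, "ty": 0, "tz": 0.034, "turn": 0},
    {"jaw": 0, "tx": 0.006, "ty": 0, "tz": 0.036, "turn": 0},
    {"jaw": 0, "tx": 0.006, "ty": 0, "tz": 0.036, "turn": 0},
    {"jaw": 0, "tx": 0.006, "ty": 0, "tz": 0.036, "turn": 0}
  ]
}}

```text
t: 15.5
tool_pos: [0.5763, 0.0613, 0.0442]
orientation: [-0.692, -3.064, 0.0]
force: [-4.5, -0.5, 9.3]
opening: 0.0004
```

Emit:
{"api": "drive_tool", "payload": {
  "steps": [
    {"jaw": 0, "tx": 0, "ty": 0, "tz": -0.03, "turn": 0},
    {"jaw": 0, "tx": 0, "ty": 0, "tz": -0.15, "turn": 0},
    {"jaw": 0, "tx": 0, "ty": 0, "tz": -0.3, "turn": 0},
    {"jaw": 0, "tx": 0.15, "ty": 0.2, "tz": -0.4, "turn": 0},
    {"jaw": 0, "tx": 0.3, "ty": 0.35, "tz": -0.4, "turn": 0},
    {"jaw": 0, "tx": 0.4, "ty": 0.45, "tz": -0.4, "turn": 0},
    {"jaw": 0, "tx": 0.4, "ty": 0.45, "tz": -0.4, "turn": 0},
    {"jaw": 0, "tx": 0.4, "ty": 0.45, "tz": -0.4, "turn": 0}
  ]
}}

```text
t: 16.3
tool_pos: [0.5248, 0.2292, 0.1635]
orientation: [0.693, 3.063, -0.024]
force: [-9.2, -30.6, 10.9]
opening: 0.0002
```

```bash
python3 chk.py s12; python3 - <<'E'
from fit import *
cap('top','t12'); 
for n in('s12','t12'):
    C=load(n); W=cloud(C['d'],C); L=(W[...,:2]-o)@M*1000; Z=W[...,2]*1000
    for lo in range(24,84,8):
        m=(abs(L[...,0])<60)&(L[...,1]>=lo)&(L[...,1]<lo+8)&(Z>0)&(Z<70)
        if m.sum()>5: print(n,lo,m.sum(),np.median(Z[m]).round(1))
C=load('t12');B=load('top0')
cv2.imwrite('pics/t12z.png',cv2.resize(C['p'][130:330,120:340],None,fx=3,fy=3,interpolation=cv2.INTER_CUBIC))
C=load('s12');cv2.imwrite('pics/ds.png',cv2.resize(np.hstack([S['p'][130:280,200:400],C['p'][130:280,200:400]]),None,fx=2,fy=2))
E
```

```text
16.35 [0.5247 0.2292 0.1634] q [ 0.33  0.1   1.63 -0.01  1.43 -0.79] F [-10.5 -28.5  11.8] yaw -205.51 tray [-129.4  -71.2]
s12 24 83 44.3
s12 32 232 46.2
s12 40 191 45.4
s12 48 202 45.3
s12 56 208 45.2
s12 64 210 45.5
s12 72 226 45.3
s12 80 265 42.5
t12 24 281 41.6
t12 32 265 44.3
t12 40 271 43.8
t12 48 267 43.8
t12 56 270 43.9
t12 64 269 44.1
t12 72 264 43.8
t12 80 251 40.4
```

View pics/ds.png

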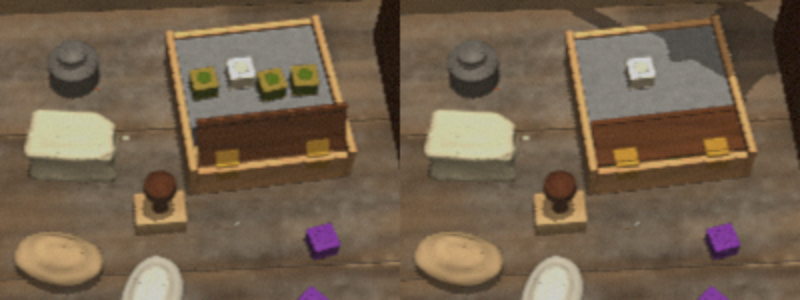

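View pics/t12z.png

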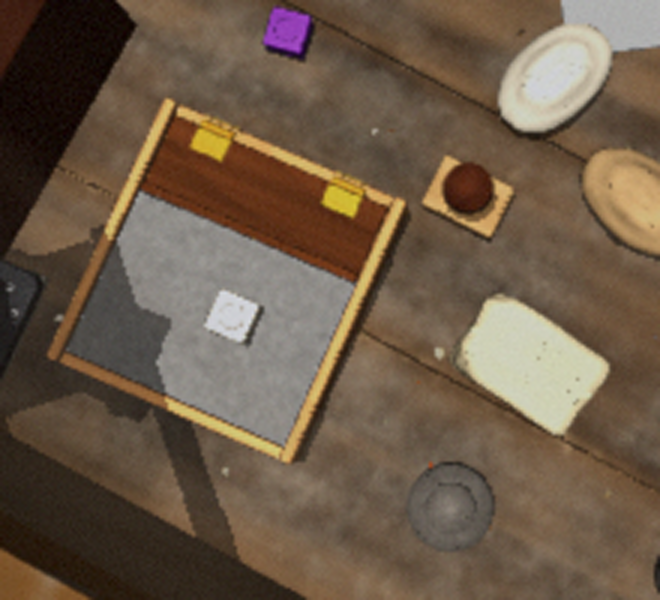

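The cover is shut, but the retreat ran into the cabinet and is pressing on it with about 30 N. I'll back off straight away.

Emit:
{"api": "drive_tool", "payload": {
  "steps": [
    {"jaw": 0, "tx": 0, "ty": -0.08, "tz": 0, "turn": 0},
    {"jaw": 0, "tx": 0, "ty": -0.2, "tz": 0, "turn": 0},
    {"jaw": 0, "tx": 0, "ty": -0.33, "tz": 0, "turn": 0},
    {"jaw": 0, "tx": 0, "ty": -0.43, "tz": -0.05, "turn": 0},
    {"jaw": 0, "tx": 0, "ty": -0.43, "tz": -0.1, "turn": 0},
    {"jaw": 0, "tx": 0, "ty": -0.43, "tz": -0.1, "turn": 0},
    {"jaw": 0, "tx": 0, "ty": -0.43, "tz": -0.1, "turn": 0}
  ]
}}

```text
t: 17.1
tool_pos: [0.4713, 0.119, 0.194]
orientation: [0.692, 3.063, 0.001]
force: [-0.7, 0.2, -0.4]
opening: 0.0004
```

```bash
python3 chk.py s13; python3 - <<'E'
from fit import *
C=load('s13');cv2.imwrite('pics/ds13.png',cv2.resize(np.hstack([S['p'][60:300,180:560],C['p'][60:300,180:560]]),(800,260)))
W=cloud(C['d'],C); L=(W[...,:2]-o)@M*1000; Z=W[...,2]*1000
# cabinet face before/after and cover
W0=cloud(S['d'],S);L0=(W0[...,:2]-o)@M*1000;Z0=W0[...,2]*1000
for nm,l,z in(('0',L0,Z0),('13',L,Z)):
    m=(l[...,0]<-85)&(l[...,0]>-330)&(l[...,1]>0)&(l[...,1]<50)&(z>60)&(z<160); print(nm,'cabinet face x',np.percentile(l[...,0][m],[90,99]).round(1))
for lo in range(36,80,12):
    m=(abs(L[...,0])<60)&(L[...,1]>=lo)&(L[...,1]<lo+12)&(Z<70)&(Z>0); print(lo,m.sum(),np.median(Z[m]).round(1))
E
```

```text
17.15 [0.4709 0.1191 0.1932] q [ 0.14 -0.17  1.83  0.    1.48 -0.99] F [-0.4 -0.4 -0.2] yaw 154.57 tray [ -6.8 -72.4]
0 cabinet face x [-138.7 -137.8]
13 cabinet face x [-138.5 -137.8]
36 303 45.4
48 307 45.3
60 315 45.3
72 332 45.2
```

View pics/ds13.png

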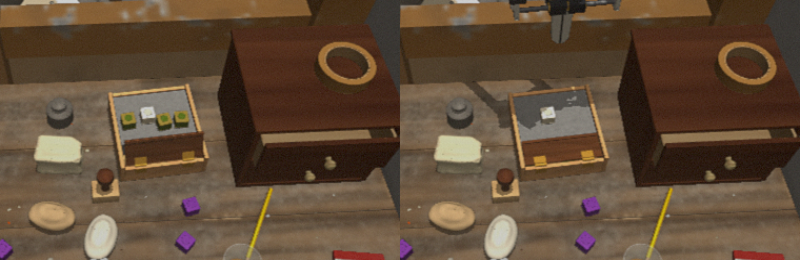

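The arm is clear and the wrist force is about 0. The cover is level (flat from hinge to edge), and the white soap and all three bystanders are where they were. I'm handing in the job.

```bash
python3 -c "
from plant import robot
print(robot.close_job())"
```

```text
the job is handed in; nothing more can be done
None
```

All three green soaps are in the trough under the shut cover and the white soap is still on the deck. One collision on the way out may have broken the 40 N limit. I handed the job in at about 17 s of the 58 s allowed.

- **Sweep:** With closed fingers I pushed the soaps over the deck edge one at a time, the +x one first, then the middle one, then the -x one. Before I closed the cover, the wrist camera showed all three in the trough, with tops at about 24–30 mm. The white soap was at about x 14, y -19 mm on the deck, where it started.
- **Cover:** I pushed it over from behind and pressed it down with about 9 N. After I lifted off, both cameras showed it flat at about 44–45 mm from hinge to free edge, so it is shut.
- **Bystanders:** The stamp, cream bar and weight look unmoved between the first and last pictures. I compared these by eye and did not measure them.
- **Collision:** After closing the cover I retreated the wrong way and ran the gripper into the dark cabinet. The wrist read about 31–34 N of pressing force at the end of that move. I backed off at once and the force returned to zero; the cabinet face measured the same as before. I only saw the force at the end of the move, so I cannot rule out a brief peak above 40 N.

At hand-in the arm was clear of everything, above the near end of the tray at a height of about 0.19 m.

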